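# Set out the reference picture on its prop leg

### The job

The inspection reference picture is stored upright in the plate rack with its prop leg half open. Swing the leg out by pushing it until it comes up against its stop and hold it pressed there firmly for about half a second, without forcing the thin hinge (never more than 10 N on the leg). Then lift the frame out of the rack and set it down gently inside the yellow tape, leaning back on its leg with the picture facing the robot's side; leave the other things where they are.

Things in the scene. Friction and masses are not known exactly. Their poses are not given: they have to be found in the camera images.
- frame_center (a point): Centre of the reference-picture frame: aluminium edges, 140 mm wide (y), 175 high (z), 14 thick (x), about 0.36 kg with its leg. Picture on its -x face, black back on +x. Starts upright in the rack's rear groove, lower edge 12 mm above the bench, loose by 1 mm all round. Grip it across its thickness at the top edge near y = -22 mm, clear of the leg.
- frame: The same frame with its leg; this point is the middle of its lower edge (87.5 mm below the centre), same axes.
- leg (a joint): Opening angle of the prop leg, rad: 0 flat on the back, pointing to frame -y; 1.57 square out of the back, pointing to frame +x; opens counter-clockwise seen from above. Stiff hinge: the leg stays where left and needs 0.09 Nm (1.7 N, 52 mm from the hinge) to turn. It comes up hard on a stop screw set by hand, at any angle from 1.33 to 1.81: only the push tells.
- hinge_plate: Aluminium hinge leaf on the frame's back, with a short arm (34 mm out from the back, 20 mm to frame +y of the hinge line, 140 mm up) carrying the brass stop screw that the leg's outer face meets. Origin and axes those of the frame's lower-edge middle; it does not tell where the screw is set.
- leg_panel: The prop leg: white plate hinged upright on the back, 5 mm thick (x), reaching 75 mm along its own -y, 26 to 170 mm above the frame's lower edge. Origin on the hinge line, level with that edge, at frame x = +11 mm (4 mm off the back face), y = +18 mm. Push on its inner face (own -x side, towards the frame's back) along its own +x. Over 10 N breaks the hinge.
- leg_hinge (a point): Top end of the leg's hinge line, 170 mm above the frame's lower edge; axes as the leg's.
- leg_foot (a point): Underside of the round black rubber foot (5 mm radius) at the leg's outer lower corner, 70 mm from the hinge line, 18.6 mm above the level of the frame's lower edge. With the leg out and the back lower edge and this foot on the bench, the frame leans back (top towards its +x) by 0.244 rad.
- corner_left (a point): Lower back corner of the frame at its +y end (frame x = +7, y = +70, z = 0 mm).
- corner_right (a point): Lower back corner of the frame at its -y end (frame x = +7, y = -70, z = 0 mm).
- rack: Black plate rack fixed on the bench, 132 mm deep (x), 162 wide (y): base 12 mm thick, side cheeks 82 mm high with vertical grooves that hold the frame and two plates by their side edges. Origin on the bench under the rear groove, where the frame stands; axes as the frame's. The grooves guide the frame's lowest 70 mm: draw it straight up 75 mm to free it.
- tape: Rectangle of flat yellow tape on the bench, inside 150 mm deep (x) by 200 mm wide (y), tape 10 mm wide. Origin at its centre on the bench; its -x is the side where the viewer (the robot) is.
- table: The bench, green mat on top at height 0; its origin (mid-bench, at that height) is of no use.
- plate_a: dark-patterned green glass test plate, 6 x 139 x 105 mm, standing in the rack 50 mm in front (rack -x) of the reference frame; origin under its centre; leave it alone
- plate_b: white ceramic test plate with a copper field, 6 x 139 x 105 mm, standing in the rack 95 mm in front (rack -x) of the reference frame; origin under its centre; leave it alone
- bottle: white squeeze bottle with red cap and blue label, 60 mm across, 160 mm high, loose on the bench; origin under its centre; leave it alone
- blower: red rubber dust blower standing on its bulb, 60 mm across, 100 mm high, loose; origin under its centre; leave it alone
- lens_can: black lens can, 48 mm across, 55 mm high, loose; origin under its centre; leave it alone
- dish: clear round sample dish with a copper disc, 60 mm across, 12 mm high, loose; origin under its centre; leave it alone
- mouse: black computer mouse, 100 x 58 x 31 mm, loose; origin under its centre; leave it alone
- tweezers: steel tweezers lying flat, 145 x 12 x 6 mm, loose; origin under the centre; leave them alone
Mind the look-alikes: they are no part of the job. What is shaped like the frame but pink or red is not meant.

How it is judged:
By the outcome, as a careful person would: the job done as asked, in the order asked, and still so for the second after the job is handed in, with the robot touching nothing.
It also fails if it takes over 72 s, if anything falls off the work surface, if the arm or the gripper's body presses on something with over 40 N, if the wrist force passes 120 N, or if a joint passes its speed limit or range.

### The arm

A 6-joint arm with a two-finger parallel gripper is mounted at the origin on the work surface. World frame = base frame: x ahead of the robot, y to its left, z up, the work surface at z = 0. Lengths are in m, angles in rad, forces in N, time in s.
With the tool pointing down it reaches from about 0.15 to 0.775 m from the base axis. Payload 6.1 kg.
Tool frame: the origin (TCP) lies at the very end of the fingers, on their centre line; the grasp point (between the pads) lies hold_point_z behind it (hold_point_z is the distance from the TCP to the grasp point, in m); z points along the fingers, y is the line along which they close (so a half turn about z gives the same grasp; the last joint's range is limited). The gripper opens to 85 mm and grips with 20 to 120 N. Pads are 22 mm wide; open, the fingers measure 114 mm over their backs; the gripper's body (76 mm by 85 mm) begins 54 mm behind the grasp point. The pads swing forward as they close: fully open they stand 13 mm farther back than shut.
Start: joints at [-1.276, 0.126, -0.04, 1.405, 0, 1.571], TCP at [0.153, -0.502, 0.231] pointing down, gripper open.
Joint ranges: [-2.72, 2.72], [-0.95, 1.95], [-1.27, 1.35], [-1.78, 2.02], [-1.46, 1.47], [-3.14, 3.14]. Speed limits (rad/s): [2.39, 2.39, 3.01, 3.14, 3.14, 3.14].

### API

Orientations are given as a unit quaternion [x, y, z, w].
In Python, from bench import get_obs, read_camera, close_job, hold_point_z gives the robot as it stands.
- The arm moves only by the shell command python3 -m creep 'ROWS' [OPENING] [FORCE]. ROWS is JSON, a list of rows, each an object with "offset": the shift along the tool's x, y, z in mm, a list of three; "rotation": the turn, a rotation vector about the tool's x, y, z in rad, a list of three. A call has 1 to 20 rows; each row shifts and turns the commanded pose from where the row before left it, along the tool's axes as they then stand; what a row does not reach is not made up. A row lasts 1/8 s, in which the tool goes at most 62.5 mm and 10.7 degrees, less where a joint would pass 70% of its speed; a pose out of reach is approached as far as the arm can. A call with a gripper value outside its range is refused whole. OPENING is the finger opening in mm, from 0 to 85.4, set as the call begins (- or left out, the last holds). The fingers move at their own pace and stop on an object; FORCE is the grip in N (left out, the last holds). Time passes only in rows, so rows that do not move let the fingers close. It gives the time, the measured TCP pose, the force, the opening and the grip force at its end, in the units of the state.
- get_obs(): the state, without advancing time (a new reading comes with each control period).
- read_camera(name): name is "scene" or "top" or "wrist"; returns a dict with "pixels" (420x560x3 uint8, red, green, blue), "depth" (420x560 float32, m along the optical axis (not along the pixel's ray), 0 where there is no reading), "fx", "fy", "cx", "cy" (pixels), "eye" and "rotation" of the camera in the world. Camera axes: x right, y up, looking along -z (the intrinsics and any distortion apply to the point x, -y, -z); pixel columns grow to the right and rows downward; lengths in m; the calibration is good to about 2 mm. A picture is of the moment at which its call begins.
- close_job(): hands the job in; it is judged then, once.
The state is a dict: "time_s": time; "joint_pos": joint angles; "joint_vel": joint speeds; "joint_torque": joint torques, N m; "tool_pos": TCP position; "tool_rot": TCP orientation; "contact_force": force on the tool from outside, world axes, zero at the start; "wrist_torque": the same for the moment, N m; "grip_width": finger opening in m; "gripper_force": force on a finger pad.
Only numpy, scipy, OpenCV 4.12 (cv2) and the standard library are available. Lean on these libraries where they do the work, as an engineer would, in place of code of your own. Each camera call takes 0.05 s, during which the arm holds its last target. There are 200 camera calls.

## Working session

There is one attempt and no reset: what is moved stays moved. The work goes in short steps, Python scripts to look and compute and a shell command to move; the robot and the scene stay as the last step left them, time stands still between calls to the robot, and variables do not carry over. Pictures are saved under pics/ and viewed, at most 10 in all, crops included, and the job is handed in when it is done.

```bash
ls; mkdir -p pics; cat > h.py <<'E'
import numpy as np, cv2
from bench import get_obs, read_camera, close_job, hold_point_z
from scipy.spatial.transform import Rotation as R
def pts(c):
    d=c["depth"]; v,u=np.mgrid[:d.shape[0],:d.shape[1]]
    P=np.stack([(u-c["cx"])/c["fx"]*d,-(v-c["cy"])/c["fy"]*d,-d],-1)
    W=P@np.array(c["rotation"]).T+np.array(c["eye"]); W[d==0]=np.nan
    return W
def save(n,c,crop=None,s=1):
    im=c["pixels"][:,:,::-1]
    if crop: a,b,e,f=crop; im=im[b:f,a:e]
    cv2.imwrite("pics/"+n,cv2.resize(im,None,fx=s,fy=s,interpolation=cv2.INTER_CUBIC))
E
python3 - <<'E'
from h import *
o=get_obs(); print({k:np.round(v,3).tolist() for k,v in o.items()}, hold_point_z)
cs=[read_camera(n) for n in("scene","top")]
for n,c in zip(("scene","top"),cs):
    print(n,c["fx"],c["cx"],c["cy"],np.round(c["eye"],3),np.round(c["rotation"],3).tolist(),[k for k in c]); save(n+"0.png",c,s=1.42)
    np.save(n+".npy",pts(c)); 
E
```

```text
pics
{'time_s': 0.0, 'joint_pos': [-1.276, 0.126, -0.041, 1.405, 0.0, 1.571], 'joint_vel': [0.001, -0.0, -0.001, 0.001, 0.001, -0.001], 'joint_torque': [0.002, -43.592, 35.292, 0.017, -0.0, 0.0], 'tool_pos': [0.152, -0.502, 0.231], 'tool_rot': [0.989, 0.147, -0.0, -0.001], 'contact_force': [-0.548, -0.07, 0.65], 'wrist_torque': [0.0, -0.013, 0.001], 'gripper_force': 0.0, 'grip_width': 0.085} 0.0187
scene 424.02823040756647 280.5779233526811 208.86534145852974 [ 0.808 -0.609  1.251] [0.264, 0.067, 0.21, 0.939] ['pixels', 'depth', 'fx', 'fy', 'cx', 'cy', 'eye', 'rotation']Traceback (most recent call last):
  File "<stdin>", line 6, in <module>
  File "h.py", line 7, in pts
    W=P@np.array(c["rotation"]).T+np.array(c["eye"]); W[d==0]=np.nan
      ~^~~~~~~~~~~~~~~~~~~~~~~~~~
ValueError: matmul: Input operand 1 has a mismatch in its core dimension 0, with gufunc signature (n?,k),(k,m?)->(n?,m?) (size 4 is different from 3)
```

```bash
sed -i 's/np.array(c\["rotation"\]).T/R.from_quat(c["rotation"]).as_matrix().T/' h.py
python3 - <<'E'
from h import *
cs=[read_camera(n) for n in("scene","top")]
for n,c in zip(("scene","top"),cs):
    print(n,c["fx"],c["cx"],c["cy"],np.round(c["eye"],3),np.round(c["rotation"],3)); save(n+"0.png",c,s=1.42)
    np.save(n+".npy",pts(c)); 
E
```

```text
scene 424.02823040756647 280.5779233526811 208.86534145852974 [ 0.808 -0.609  1.251] [0.264 0.067 0.21  0.939]
top 418.68336611261145 280.23059557909426 209.24596431034928 [ 0.32  -0.009  1.218] [-0.068  0.07   0.704 -0.703]
```

View pics/scene0.png

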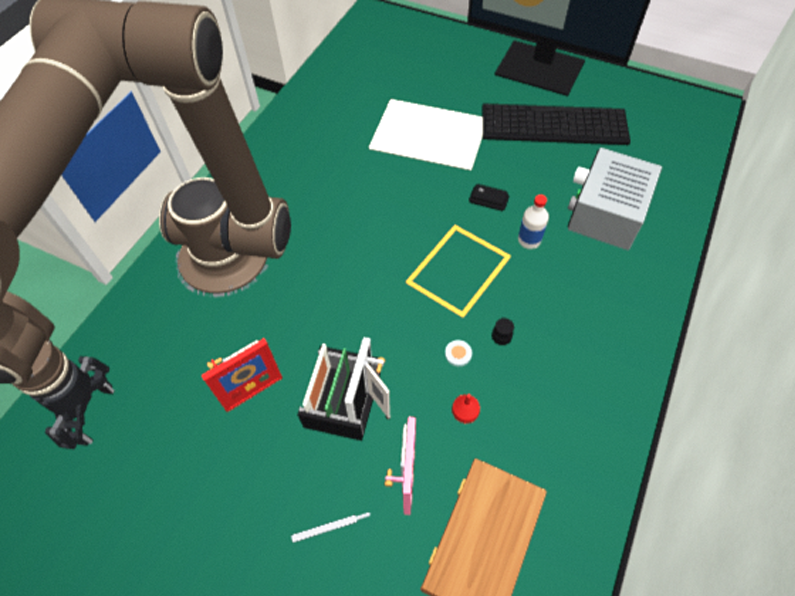

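View pics/top0.png

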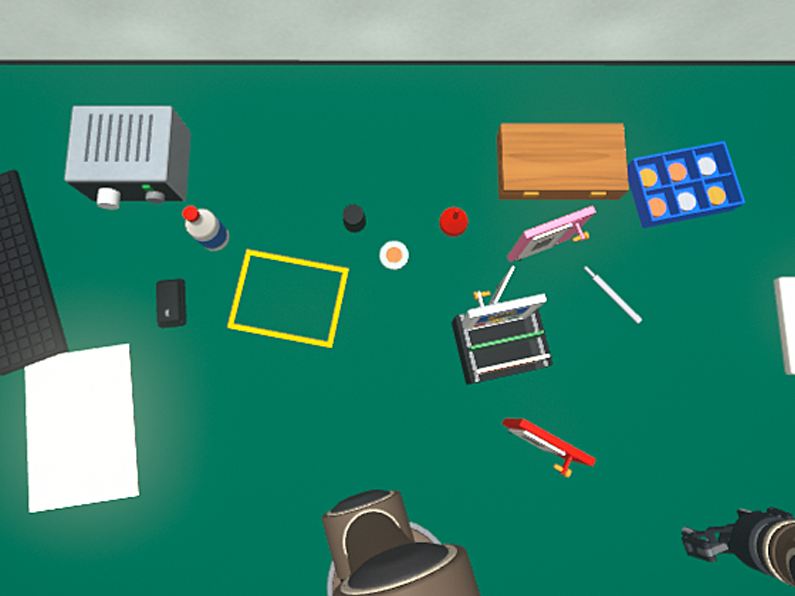

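The scene picture shows the rack with the aluminium frame at (365,375) and its leg at (380,390). The tape is at (458,270). In the top picture the frame's top edge is at (508,310), the leg at (505,285) and the tape at (290,298).

These could be taken for the frame, by top pixel:
- **Aluminium frame in the rack's rear groove (508,310):** this one fits the description.
- **Pink frame (552,233) and red frame (548,442):** decoys.
- **Plates at (505,338) and (512,362):** not frames.

Next I check a close crop and measure.

```bash
cat > m.py <<'E'
from h import *
c=read_camera("top"); W=pts(c); im=c["pixels"].astype(int)
s=read_camera("scene"); 
a=c["pixels"][165:280,305:400,::-1]; b=s["pixels"][225:320,200:290,::-1]
cv2.imwrite("pics/crop1.png",np.hstack([cv2.resize(a,(400,484),interpolation=2),cv2.resize(b,(400,484),interpolation=2)]))
def ray(u,v,z,c=c):
    d=R.from_quat(c["rotation"]).as_matrix()@np.array([(u-c["cx"])/c["fx"],-(v-c["cy"])/c["fy"],-1]); e=np.array(c["eye"])
    return e+d*(z-e[2])/d[2]
# tape
m=((im[...,0]>180)&(im[...,1]>160)&(im[...,2]<90)).astype(np.uint8)
m[:, :150]=0; m[:,260:]=0
v,u=np.nonzero(m); X=np.array([ray(x,y,0)[:2] for x,y in zip(u,v)])
r=cv2.minAreaRect((X*1000).astype(np.float32)); print("tape",r, cv2.boxPoints(r).tolist())
# high points in the rack area
for nm,cc in (("top",c),("scene",s)):
    P=pts(cc).reshape(-1,3); col=cc["pixels"].reshape(-1,3)
    k=(P[:,0]>.25)&(P[:,0]<.52)&(P[:,1]>-.33)&(P[:,1]<-.08)&(P[:,2]>.165)&(P[:,2]<.21)
    Q=P[k]; print(nm,len(Q),Q[:,2].min(),Q[:,2].max()); 
    o=np.argsort(Q[:,1]); print(np.hstack([Q[o]*1000,col[k][o]]).round().astype(int)[::max(1,len(o)//70)].tolist())
E
python3 m.py
```

```text
tape ((561.8002319335938, 216.15171813964844), (221.67965698242188, 171.93605041503906), 78.9983901977539) [[456.2598571777344, 123.7547607421875], [625.0360107421875, 90.94308471679688], [667.340576171875, 308.5486755371094], [498.564453125, 341.3603515625]]
top 683 0.16505774878573698 0.19441233426637394
[[251, -329, 172, 254, 43, 33], [254, -323, 178, 254, 43, 29], [252, -319, 175, 255, 47, 34], [263, -315, 173, 255, 38, 29], [263, -312, 175, 255, 38, 30], [254, -309, 175, 255, 40, 30], [270, -305, 175, 197, 86, 67], [266, -303, 173, 254, 45, 36], [273, -300, 176, 240, 61, 48], [268, -298, 175, 254, 47, 35], [263, -296, 173, 255, 36, 24], [258, -294, 171, 204, 216, 228], [258, -291, 172, 255, 255, 255], [266, -289, 173, 249, 13, 1], [266, -287, 171, 174, 32, 26], [277, -284, 174, 255, 46, 36], [261, -282, 171, 237, 234, 218], [275, -280, 172, 255, 50, 40], [280, -277, 173, 254, 50, 38], [282, -275, 174, 255, 48, 39], [517, -274, 176, 35, 112, 89], [278, -271, 176, 255, 44, 35], [289, -270, 176, 248, 67, 53], [273, -268, 169, 255, 255, 255], [278, -267, 176, 249, 13, 0], [282, -265
[... 3348 characters left out ...]
, 255], [503, -203, 189, 255, 255, 255], [514, -200, 185, 255, 255, 255], [506, -197, 185, 255, 255, 255], [508, -194, 187, 255, 255, 255], [517, -190, 169, 140, 137, 134], [505, -189, 189, 255, 255, 255], [510, -186, 187, 255, 255, 255], [514, -183, 180, 229, 229, 231], [503, -179, 188, 255, 255, 255], [495, -177, 183, 185, 192, 188], [500, -173, 186, 255, 255, 255], [508, -170, 188, 255, 255, 255], [509, -167, 182, 197, 198, 195], [502, -164, 190, 255, 255, 255], [506, -160, 186, 255, 255, 255], [497, -155, 182, 255, 255, 255], [504, -152, 171, 148, 144, 144], [504, -150, 185, 255, 255, 255], [496, -146, 190, 255, 255, 255], [494, -143, 189, 255, 255, 255], [502, -139, 188, 177, 215, 201]]
```

View pics/crop1.png

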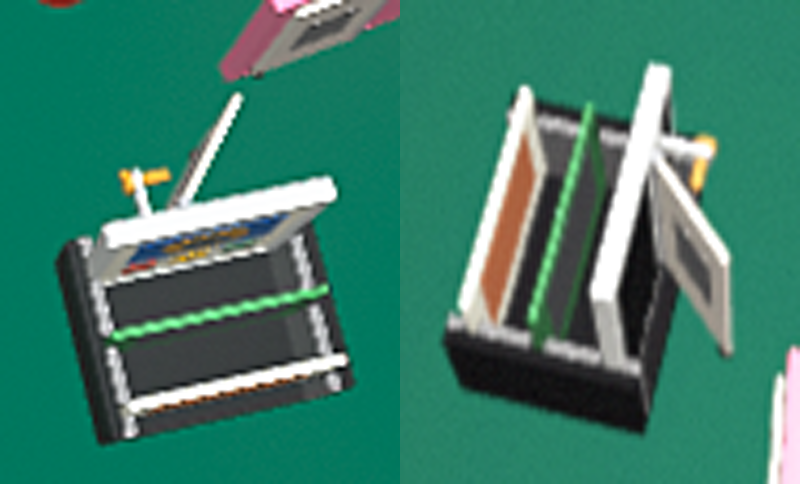

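The crop confirms it: aluminium frame with a picture in the rear groove, black back, and white leg about half open with its tip at crop (240,95). The brass stop screw is at (140,180), and the pink decoy stands near the leg. Next I fit the frame top edge and the leg.

```bash
cat > fit.py <<'E'
from h import *
P=[];C=[]
for n in("top","scene"):
    c=read_camera(n); w=pts(c).reshape(-1,3); P.append(w)
for n,w in zip(("top","scene"),P):
    k=(w[:,0]>.47)&(w[:,0]<.6)&(w[:,1]>-.34)&(w[:,1]<-.1)
    w=w[k]
    t=w[(w[:,2]>.181)&(w[:,0]<.535)]
    # iterate: keep main strip
    y0=np.polyfit(t[:,1],t[:,0],1)
    for _ in range(4):
        r=t[:,0]-np.polyval(y0,t[:,1]); t2=t[abs(r)<.011]; y0=np.polyfit(t2[:,1],t2[:,0],1)
    yaw=np.arctan(-y0[0]); ex=np.array([np.cos(yaw),np.sin(yaw)]); ey=np.array([-ex[1],ex[0]])
    a=t2[:,:2]@ex; b=t2[:,:2]@ey
    pa=np.percentile(a,[2,98]); pb=np.percentile(b,[.5,99.5]); ctr=ex*pa.mean()+ey*pb.mean()
    print(n,"yaw",yaw,"x-range",pa,np.diff(pa),"y",pb,np.diff(pb),"centre",ctr,"z",np.median(t2[:,2]))
    l=w[(w[:,2]>.05)&(w[:,2]<.20)]; q=(l[:,:2]-ctr); f=np.stack([q@ex,q@ey,l[:,2]],1)*1000
    f=f[(f[:,0]>16)&(f[:,0]<80)&(abs(f[:,1])<80)]; f=f[np.argsort(f[:,0])]
    print(f[f[:,2]>172].round().astype(int)[::3].tolist())
E
python3 fit.py
```

```text
top yaw 0.21071807713581334 x-range [0.44824592 0.46230123] [0.01405531] y [-0.37614379 -0.23830762] [0.13783617] centre [ 0.50946335 -0.20520417] z 0.18711658704708845
[[17, 10, 178], [19, 10, 182], [22, 9, 180], [24, 8, 180], [28, 6, 175], [30, 0, 183], [32, -1, 182], [35, -2, 182], [38, -3, 182], [42, -9, 181], [44, -9, 184], [48, -16, 183], [51, -13, 172], [54, -18, 178], [57, -19, 187], [61, -22, 179], [64, -27, 184], [67, -32, 178]]
scene yaw 0.2114185156496982 x-range [0.44826268 0.46228119] [0.01401852] y [-0.37878342 -0.23993007] [0.13885335] centre [ 0.51005255 -0.20693121] z 0.18687156161487417
[[17, 14, 180], [20, 13, 178], [22, 5, 182], [25, 3, 174], [29, 1, 174], [32, 2, 180], [35, -1, 182], [39, -3, 181], [40, -10, 179], [43, -10, 180], [47, -14, 184], [50, -15, 181], [53, -14, 180], [55, -23, 181], [58, -25, 173], [61, -25, 181], [64, -25, 183], [65, -31, 176], [68, -31, 185]]
```

```bash
cat >> h.py <<'E'
CTR=np.array([.5098,-.2061]); YAW=.211
def f2w(x,y): c,s=np.cos(YAW),np.sin(YAW); return CTR+np.array([c*x-s*y,s*x+c*y])
def w2f(p): c,s=np.cos(YAW),np.sin(YAW); d=np.asarray(p)[...,:2]-CTR; return np.stack([d[...,0]*c+d[...,1]*s,-d[...,0]*s+d[...,1]*c],-1)
def go(p,yawy=None,tilt=0):
    """total offset (tool axes, mm) and rotvec to TCP p with tool y at world yaw yawy, tilted about tool x"""
    o=get_obs(); T=R.from_quat(o["tool_rot"]); d=np.array(p)-o["tool_pos"]
    print("t",round(o["time_s"],2),"pos",np.round(o["tool_pos"],4),"F",np.round(o["contact_force"],2),"w",round(o["grip_width"],4))
    print(" offset mm",np.round(T.inv().apply(d)*1000,1))
    if yawy is not None:
        y=np.array([np.cos(yawy),np.sin(yawy),0]); z=np.array([0,0,-1.]); G=R.from_matrix(np.stack([np.cross(y,z),y,z],1))*R.from_rotvec([tilt,0,0])
        print(" rotvec",np.round((T.inv()*G).as_rotvec(),4)," offset in new axes",np.round(G.inv().apply(d)*1000,1))
E
python3 - <<'E'
from h import *
go([*f2w(.0467,-.0517),.231],1.81+.211-np.pi)
w=pts(read_camera("top")).reshape(-1,3); f=w2f(w)*1000
k=(w[:,2]>.1)&(f[:,0]>60)&(f[:,0]<140)&(f[:,1]<-40)&(f[:,1]>-160)
print(np.c_[f,w[:,2]*1000][k].round().astype(int)[::12].tolist())
E
```

```text
t 0.4 pos [ 0.1525 -0.5023  0.2312] F [0.47 1.27 1.19] w 0.0855
 offset mm [ 4.701e+02 -1.242e+02  2.000e-01]
 rotvec [-0.0002 -0.     -0.1555]  offset in new axes [ 4.837e+02 -4.990e+01  2.000e-01]
[[140, -155, 176], [137, -141, 176], [136, -135, 175], [135, -124, 177], [129, -155, 175], [130, -136, 177], [133, -114, 173], [128, -147, 166], [130, -112, 175], [124, -144, 172], [129, -107, 172], [123, -139, 169], [128, -96, 173], [122, -127, 173], [128, -82, 176], [123, -114, 169], [122, -154, 145], [122, -94, 175], [117, -126, 170], [124, -78, 174], [118, -111, 168], [122, -156, 127], [120, -92, 168], [118, -130, 146], [119, -74, 174], [116, -110, 159], [126, -66, 147], [114, -90, 171], [120, -139, 115], [118, -81, 155], [117, -120, 130], [117, -73, 156], [116, -111, 131], [116, -74, 147], [118, -121, 107], [114, -81, 138], [122, -66, 115], [114, -97, 119], [111, -82, 130], [112, -87, 113]]
```

```bash
python3 -m creep '[{"offset":[0,0,0],"rotation":[0,0,-0.155]},{"offset":[40,-4,0],"rotation":[0,0,0]},{"offset":[40,-4,0],"rotation":[0,0,0]},{"offset":[40,-4,0],"rotation":[0,0,0]},{"offset":[40,-4,0],"rotation":[0,0,0]},{"offset":[40,-4,0],"rotation":[0,0,0]},{"offset":[40,-4,0],"rotation":[0,0,0]},{"offset":[40,-4,0],"rotation":[0,0,0]},{"offset":[40,-4,0],"rotation":[0,0,0]},{"offset":[40,-4,0],"rotation":[0,0,0]},{"offset":[40,-4,0],"rotation":[0,0,0]},{"offset":[40,-4,0],"rotation":[0,0,0]},{"offset":[40,-4,0],"rotation":[0,0,0]},{"offset":[0,0,0],"rotation":[0,0,0]},{"offset":[0,0,0],"rotation":[0,0,0]}]' 0 30
python3 - <<'E'
from h import *
go([*f2w(.0467,-.0517),.135],1.81+.211-np.pi)
c=read_camera("wrist"); save("w1.png",c,s=1.4); np.save("w1.npy",pts(c))
E
```

```text
time_s: 2.33
tool_pos: [0.5636, -0.2504, 0.2311]
tool_rot: [0.975, 0.223, -0.0, -0.0]
contact_force: [-0.4, 0.9, -0.5]
grip_width: -0.0001
gripper_force: 0.0
t 2.33 pos [ 0.5636 -0.2504  0.2311] F [-0.36  0.94 -0.49] w -0.0001
 offset mm [ 4.  -2.  96.1]
 rotvec [-0.0003  0.0006 -0.0001]  offset in new axes [ 3.9 -2.1 96.1]
```

View pics/w1.png

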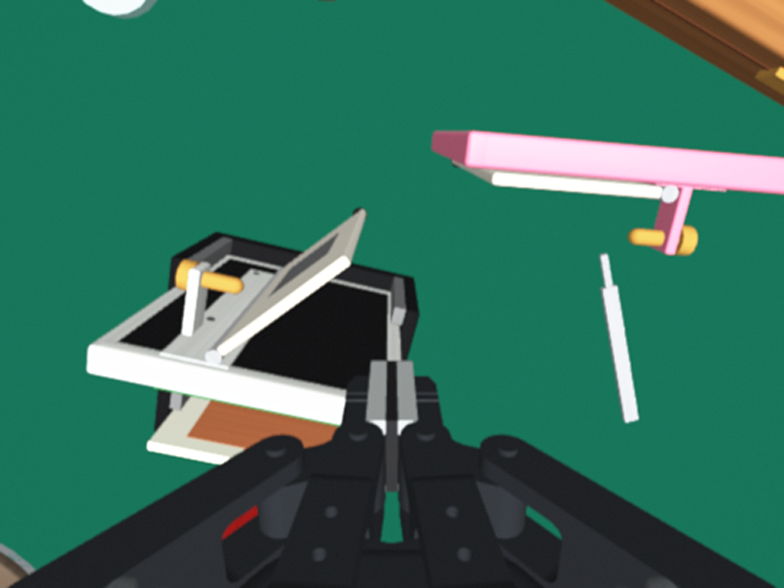

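The wrist view shows the frame's top edge from (90,360) to (345,400), the hinge at (213,357) and the leg tip at (360,212). The closed fingers are at (392,370), over the open side of the wedge. I check the fit with the wrist depth.

```bash
python3 - <<'E'
from h import *
W=np.load("w1.npy"); 
def show(n,pp):
    p=np.array([W[int(v/1.4),int(u/1.4)] for u,v in pp]); print(n,np.c_[w2f(p)*1000,p[:,2]*1000].round(1).tolist())
show("frame top",[(100,355),(160,368),(220,378),(280,388),(330,397)])
show("leg top",[(225,345),(250,327),(280,305),(310,285),(340,265),(346,262)])
show("screw",[(190,278),(230,284)])
E
```

```text
frame top [[3.3, 65.2, 186.8], [3.3, 39.7, 186.6], [4.2, 13.6, 186.8], [5.3, -12.6, 186.3], [5.9, -34.4, 185.7]]
leg top [[17.7, 15.3, 181.5], [28.8, 5.9, 181.3], [41.4, -5.0, 179.7], [53.6, -15.8, 181.0], [64.6, -26.0, 180.1], [66.6, -28.6, 180.5]]
screw [[35.5, 41.9, 158.0], [36.1, 23.9, 154.9]]
```

```bash
python3 -m creep '[{"offset":[4,0,20],"rotation":[0,0,0]},{"offset":[0,0,20],"rotation":[0,0,0]},{"offset":[0,0,20],"rotation":[0,0,0]},{"offset":[0,0,18],"rotation":[0,0,0]},{"offset":[0,0,18],"rotation":[0,0,0]},{"offset":[0,0,0],"rotation":[0,0,0]},{"offset":[0,0,0],"rotation":[0,0,0]}]'
python3 - <<'E'
from h import *
go([*f2w(.0597,-.0012),.135]); print(w2f(get_obs()["tool_pos"])*1000)
E
```

```text
time_s: 3.25
tool_pos: [0.5673, -0.2493, 0.1363]
tool_rot: [0.975, 0.223, 0.0, 0.0]
contact_force: [0.0, -0.2, 0.5]
grip_width: 0.0
gripper_force: 0.0
t 3.25 pos [ 0.5673 -0.2493  0.1363] F [ 0.03 -0.21  0.47] w 0.0
 offset mm [ 24.7 -48.6   1.3]
[ 47.18475627 -54.2871091 ]
```

```bash
python3 -m creep '[{"offset":[1.4,-2.4,0],"rotation":[0,0,0]},{"offset":[1.4,-2.4,0],"rotation":[0,0,0]},{"offset":[1.4,-2.4,0],"rotation":[0,0,0]},{"offset":[1.4,-2.4,0],"rotation":[0,0,0]},{"offset":[1.4,-2.4,0],"rotation":[0,0,0]},{"offset":[1.4,-2.4,0],"rotation":[0,0,0]},{"offset":[1.4,-2.4,0],"rotation":[0,0,0]},{"offset":[1.4,-2.4,0],"rotation":[0,0,0]}]'
python3 -m creep '[{"offset":[1.4,-2.4,0],"rotation":[0,0,0]},{"offset":[1.4,-2.4,0],"rotation":[0,0,0]},{"offset":[1.4,-2.4,0],"rotation":[0,0,0]},{"offset":[1.4,-2.4,0],"rotation":[0,0,0]}]'
python3 - <<'E'
from h import *
go([*f2w(.0597,-.0012),.135]); print(w2f(get_obs()["tool_pos"])*1000)
E
```

```text
time_s: 4.25
tool_pos: [0.5705, -0.2269, 0.1365]
tool_rot: [0.975, 0.223, 0.001, 0.001]
contact_force: [2.6, -3.0, 5.6]
grip_width: -0.0001
gripper_force: 1.4
time_s: 4.75
tool_pos: [0.5714, -0.2157, 0.1365]
tool_rot: [0.975, 0.223, 0.001, 0.001]
contact_force: [1.6, -2.2, 4.7]
grip_width: -0.0001
gripper_force: 1.6
t 4.75 pos [ 0.5714 -0.2157  0.1365] F [ 1.6  -2.2   4.66] w -0.0001
 offset mm [  6.4 -20.1   1.5]
[ 58.24549176 -22.26739657]
```

The upward force of 4.7 N suggests the finger knuckle is riding on the leg's top edge. I back off, raise the tool 20 mm and push with the tips only.

```bash
python3 -m creep '[{"offset":[0,3,0],"rotation":[0,0,0]},{"offset":[0,3,0],"rotation":[0,0,0]},{"offset":[0,0,-10],"rotation":[0,0,0]},{"offset":[0,0,-10],"rotation":[0,0,0]},{"offset":[0,0,0],"rotation":[0,0,0]},{"offset":[0,0,0],"rotation":[0,0,0]}]'
python3 -m creep '[{"offset":[0.5,-2,0],"rotation":[0,0,0]},{"offset":[0.5,-2,0],"rotation":[0,0,0]},{"offset":[0.5,-2,0],"rotation":[0,0,0]},{"offset":[0.5,-2,0],"rotation":[0,0,0]}]'
python3 - <<'E'
from h import *
go([*f2w(.0597,-.0012),.135]); print(w2f(get_obs()["tool_pos"])*1000)
c=read_camera("wrist"); save("w2.png",c,s=1.4); np.save("w2.npy",pts(c))
E
```

```text
time_s: 5.5
tool_pos: [0.5727, -0.2208, 0.1552]
tool_rot: [0.975, 0.223, -0.0, -0.0]
contact_force: [-0.4, 0.6, 0.3]
grip_width: 0.0001
gripper_force: 0.0
time_s: 6.0
tool_pos: [0.571, -0.2126, 0.1553]
tool_rot: [0.975, 0.223, -0.0, -0.0]
contact_force: [0.3, -0.5, 0.3]
grip_width: 0.0001
gripper_force: 0.0
t 6.0 pos [ 0.571  -0.2126  0.1553] F [ 0.28 -0.52  0.35] w 0.0001
 offset mm [  5.4 -17.2  20.3]
[ 58.49530848 -19.15017939]
```

View pics/w2.png

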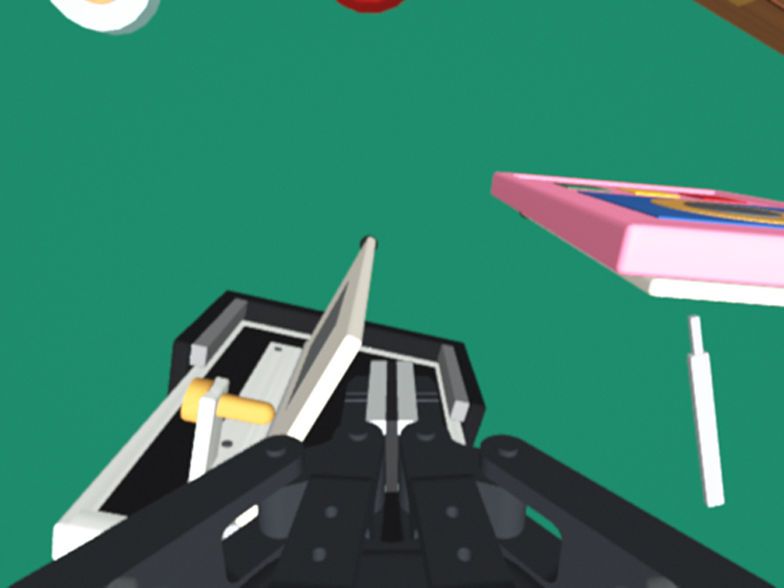

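The leg top runs from about (290,425) to (355,340) and is near the closed pads at (390,390), not touching. The screw tip is at (270,412). I push on slowly with the tips.

```bash
python3 -m creep '[{"offset":[0.4,-1.5,0],"rotation":[0,0,0]},{"offset":[0.4,-1.5,0],"rotation":[0,0,0]},{"offset":[0.4,-1.5,0],"rotation":[0,0,0]}]' | egrep 'pos|contact'
python3 -m creep '[{"offset":[0.4,-1.5,0],"rotation":[0,0,0]},{"offset":[0.4,-1.5,0],"rotation":[0,0,0]}]'| egrep 'pos|contact'
python3 - <<'E'
from h import *
print(w2f(get_obs()["tool_pos"])*1000)
W=np.load("w2.npy"); p=np.array([W[int(v/1.4),int(u/1.4)] for u,v in [(300,420),(320,390),(335,368),(350,348),(268,412)]]); print(np.c_[w2f(p)*1000,p[:,2]*1000].round(1).tolist())
E
```

```text
tool_pos: [0.5702, -0.2081, 0.1553]
contact_force: [0.4, -0.9, -0.5]
tool_pos: [0.5698, -0.2054, 0.1555]
contact_force: [0.8, -1.9, 1.4]
[ 58.76486236 -11.91470391]
[[55.0, 7.6, 180.6], [65.7, 4.1, 180.3], [73.5, 1.3, 180.4], [80.3, -1.5, 180.6], [36.6, 20.6, 153.1]]
```

```bash
for i in 1 2 3; do python3 -m creep '[{"offset":[0.2,-1,0],"rotation":[0,0,0]},{"offset":[0.2,-1,0],"rotation":[0,0,0]}]'| egrep 'pos|contact'; done
```

```text
tool_pos: [0.5693, -0.2032, 0.1555]
contact_force: [0.8, -1.8, 1.2]
tool_pos: [0.5686, -0.2012, 0.1554]
contact_force: [-0.3, -2.3, 1.8]
tool_pos: [0.5681, -0.1992, 0.1553]
contact_force: [1.3, -2.4, 1.3]
```

```bash
for i in 1 2; do python3 -m creep '[{"offset":[0.2,-1,0],"rotation":[0,0,0]},{"offset":[0.2,-1,0],"rotation":[0,0,0]}]'| egrep 'pos|contact'; done
```

```text
tool_pos: [0.5677, -0.1973, 0.1555]
contact_force: [0.3, -3.7, 2.3]
tool_pos: [0.5672, -0.1955, 0.1555]
contact_force: [1.6, -3.9, 2.8]
```

```bash
python3 -m creep '[{"offset":[0.2,-1,0],"rotation":[0,0,0]},{"offset":[0,-0.5,0],"rotation":[0,0,0]}]'| egrep 'pos|contact'
```

```text
tool_pos: [0.5671, -0.1946, 0.1556]
contact_force: [3.3, -6.4, 2.1]
```

```bash
python3 -m creep '[{"offset":[0,-0.8,0],"rotation":[0,0,0]},{"offset":[0,-0.7,0],"rotation":[0,0,0]}]'| egrep 'pos|contact'; python3 -c "
from h import *;print(w2f(get_obs()['tool_pos'])*1000)"
```

```text
tool_pos: [0.5669, -0.1939, 0.1558]
contact_force: [4.9, -9.1, 0.8]
[ 5.8391803e+01 -5.2137732e-02]
```

The last push read about 10 N, at the limit, because I sent those calls together without checking in between. I ease off to about 6 N and hold.

```bash
python3 -m creep '[{"offset":[0,1.5,0],"rotation":[0,0,0]},{"offset":[0,0,0],"rotation":[0,0,0]}]'| egrep 'time|pos|contact'
```

```text
time_s: 8.68
tool_pos: [0.567, -0.1943, 0.1556]
contact_force: [3.1, -4.2, 2.3]
```

```bash
python3 -m creep '[{"offset":[0,-0.5,0],"rotation":[0,0,0]},{"offset":[0,0,0],"rotation":[0,0,0]},{"offset":[0,0,0],"rotation":[0,0,0]}]'| egrep 'time|pos|contact'
```

```text
time_s: 9.05
tool_pos: [0.567, -0.1941, 0.1556]
contact_force: [4.5, -6.3, 1.6]
```

```bash
python3 -m creep '[{"offset":[0,0,0],"rotation":[0,0,0]},{"offset":[0,0,0],"rotation":[0,0,0]},{"offset":[0,0,0],"rotation":[0,0,0]}]'| egrep 'time|pos|contact'
```

```text
time_s: 9.43
tool_pos: [0.5669, -0.1941, 0.1557]
contact_force: [2.8, -5.6, 2.3]
```

Held at 6–8 N for over half a second. Now I back away and rise.

```bash
python3 -m creep '[{"offset":[0,1.5,0],"rotation":[0,0,0]},{"offset":[0,5,0],"rotation":[0,0,0]},{"offset":[0,10,0],"rotation":[0,0,0]},{"offset":[0,0,-25],"rotation":[0,0,0]},{"offset":[0,0,-35],"rotation":[0,0,0]},{"offset":[0,0,-45],"rotation":[0,0,0]},{"offset":[-30,0,0],"rotation":[0,0,0]},{"offset":[-45,0,0],"rotation":[0,0,0]},{"offset":[0,0,0],"rotation":[0,0,0]},{"offset":[0,0,0],"rotation":[0,0,0]}]' | egrep 'time|pos|contact'
python3 fit.py
python3 - <<'E'
from h import *
c=read_camera("wrist"); save("w3.png",c,s=1.4); np.save("w3.npy",pts(c))
go([*f2w(0,-.022),.187-.038],YAW)
E
```

```text
time_s: 10.68
tool_pos: [0.5062, -0.2409, 0.2601]
contact_force: [0.2, 0.1, 0.7]
top yaw 0.02228430385549467 x-range [0.48228857 0.50339716] [0.0211086] y [-0.30034744 -0.15298319] [0.14736425] centre [ 0.49777116 -0.21562729] z 0.7471360691941422
[[16, 27, 182], [17, 7, 187], [18, 12, 185], [19, 31, 179], [24, 28, 180], [26, 29, 183], [29, 28, 180], [32, 33, 180], [35, 30, 180], [37, 33, 180], [41, 31, 185], [44, 33, 183], [48, 32, 179], [50, 32, 181], [53, 29, 180], [55, 32, 180], [60, 32, 183], [63, 34, 181], [67, 33, 177], [69, 31, 179], [71, 34, 180], [74, 36, 180], [76, 33, 181]]
scene yaw 0.14003134416211904 x-range [0.46167401 0.4827614 ] [0.02108739] y [-0.37514627 -0.2134539 ] [0.16169237] centre [ 0.50867214 -0.22550997] z 0.7061338218305407
[[16, 36, 180], [19, 36, 174], [22, 34, 174], [25, 34, 176], [27, 37, 178], [32, 34, 181], [35, 34, 183], [37, 35, 182], [40, 35, 184], [43, 34, 174], [46, 35, 187], [49, 33, 173], [51, 35, 177], [55, 34, 175], [58, 34, 184], [61, 34, 174], [63, 34, 175], [67, 33, 178], [69, 34, 177], [72, 34, 180], [78, 35, 181]]
t 10.82 pos [ 0.5067 -0.2405  0.2598] F [-0.29 -0.85  0.73] w -0.0
 offset mm [ 12.6  -8.2 110.8]
 rotvec [-8.0000e-04 -3.0000e-04 -1.3312e+00]  offset in new axes [ 11.   10.3 110.8]
```

View pics/w3.png

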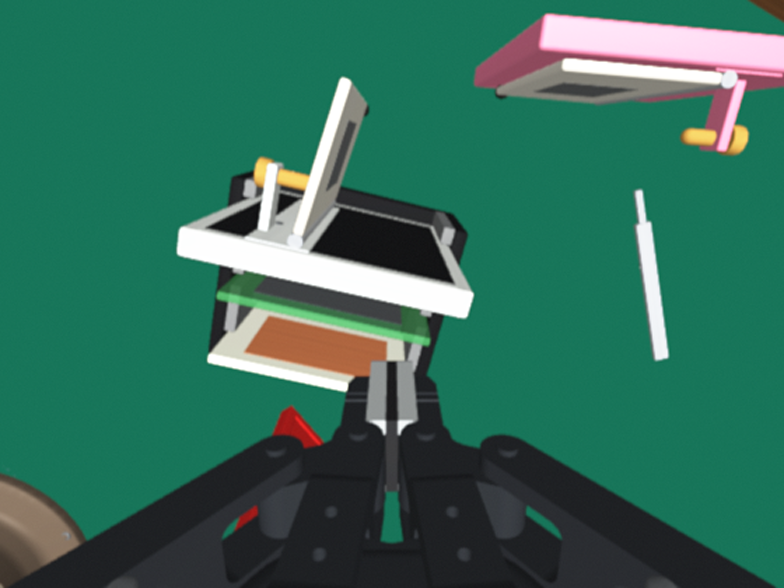

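The leg now stands out against the screw tip at (308,182), with its tip at (345,82). The frame's top edge runs from (180,243) to (470,303) and is unchanged. I measure the edge and leg angle from this view.

```bash
python3 - <<'E'
from h import *
W=np.load("w3.npy")
def show(n,pp):
    p=np.array([W[int(v/1.4),int(u/1.4)] for u,v in pp]); f=w2f(p)*1000; print(n,np.c_[f,p[:,2]*1000].round(1).tolist()); return f
show("top",[(190,243),(250,255),(320,268),(400,286),(460,300)])
f=show("leg",[(300,225),(310,195),(320,160),(330,130),(340,100),(344,88)]); q=np.polyfit(f[:,0],f[:,1],1); print("theta",np.pi/2+np.arctan(q[0]))
# edges of the frame top strip
k=(W[...,2]>.183)&(W[...,2]<.191); P=W[k]; g=w2f(P)*1000; g=g[(abs(g[:,0])<20)&(abs(g[:,1])<85)]
s=np.polyfit(g[:,1],g[:,0],1); print("strip",s, np.percentile(g[:,0]-s[0]*g[:,1],[3,97]),np.percentile(g[:,1],[1,99]))
E
```

```text
top [[-1.6, 65.7, 185.9], [-0.8, 37.8, 186.5], [0.8, 5.3, 185.7], [1.1, -33.1, 186.1], [1.2, -62.6, 186.5]]
leg [[17.6, 18.6, 180.7], [32.2, 16.5, 182.3], [48.3, 15.1, 182.2], [62.0, 13.5, 182.0], [74.7, 11.9, 180.6], [80.0, 11.1, 181.7]]
theta 1.4559687467188431
strip [-0.01015801 -0.91838509] [-7.79420807  5.24468013] [-66.70511963  68.92676761]
```

```bash
python3 -m creep '[{"offset":[0,0,0],"rotation":[0,0,-0.166]},{"offset":[0,0,0],"rotation":[0,0,-0.166]},{"offset":[0,0,0],"rotation":[0,0,-0.166]},{"offset":[0,0,0],"rotation":[0,0,-0.166]},{"offset":[0,0,0],"rotation":[0,0,-0.166]},{"offset":[0,0,0],"rotation":[0,0,-0.166]},{"offset":[0,0,0],"rotation":[0,0,-0.166]},{"offset":[0,0,0],"rotation":[0,0,-0.16]},{"offset":[11,10,0],"rotation":[0,0,0]},{"offset":[0,0,0],"rotation":[0,0,0]},{"offset":[0,0,0],"rotation":[0,0,0]}]' 45 30 | egrep 'time|pos|contact|width'
python3 - <<'E'
from h import *
go([*f2w(-.0005,-.022),.187-.036],YAW+.008)
E
```

```text
time_s: 12.2
tool_pos: [0.5139, -0.2276, 0.2602]
contact_force: [-0.2, -0.1, 0.2]
grip_width: 0.0451
t 12.2 pos [ 0.5139 -0.2276  0.2602] F [-0.22 -0.14  0.16] w 0.0451
 offset mm [-1.000e-01 -0.000e+00  1.092e+02]
 rotvec [-0.0002 -0.0001 -0.0185]  offset in new axes [-1.000e-01 -0.000e+00  1.092e+02]
```

```bash
python3 -m creep '[{"offset":[0,0,20],"rotation":[0,0,-0.018]},{"offset":[0,0,20],"rotation":[0,0,0]},{"offset":[0,0,20],"rotation":[0,0,0]},{"offset":[0,0,20],"rotation":[0,0,0]},{"offset":[0,0,15],"rotation":[0,0,0]},{"offset":[0,0,14],"rotation":[0,0,0]},{"offset":[0,0,0],"rotation":[0,0,0]}]' | egrep 'time|pos|contact|width'
```

```text
time_s: 13.08
tool_pos: [0.5131, -0.2279, 0.1503]
contact_force: [-0.5, 1.1, 0.4]
grip_width: 0.045
```

```bash
python3 -m creep '[{"offset":[0,0,0],"rotation":[0,0,0]},{"offset":[0,0,0],"rotation":[0,0,0]},{"offset":[0,0,0],"rotation":[0,0,0]},{"offset":[0,0,0],"rotation":[0,0,0]},{"offset":[0,0,0],"rotation":[0,0,0]}]' 0 40
```

```text
time_s: 13.7
tool_pos: [0.5136, -0.2284, 0.1522]
tool_rot: [0.626, 0.78, -0.0, 0.001]
contact_force: [-2.5, -0.7, 5.6]
grip_width: 0.0132
gripper_force: 40.6
```

```bash
python3 -m creep '[{"offset":[0,0,-5],"rotation":[0,0,0]},{"offset":[0,0,-5],"rotation":[0,0,0]}]' - 50 | egrep 'time|pos|contact|width'
```

```text
time_s: 13.95
tool_pos: [0.5133, -0.2279, 0.1608]
contact_force: [-0.1, 0.2, -3.6]
grip_width: 0.0131
```

```bash
python3 -m creep '[{"offset":[0,0,-8],"rotation":[0,0,0]},{"offset":[0,0,-10],"rotation":[0,0,0]},{"offset":[0,0,-10],"rotation":[0,0,0]},{"offset":[0,0,-10],"rotation":[0,0,0]},{"offset":[0,0,-10],"rotation":[0,0,0]},{"offset":[0,0,-10],"rotation":[0,0,0]},{"offset":[0,0,-10],"rotation":[0,0,0]},{"offset":[0,0,-10],"rotation":[0,0,0]},{"offset":[0,0,-12],"rotation":[0,0,0]},{"offset":[0,0,-15],"rotation":[0,0,0]},{"offset":[0,0,-15],"rotation":[0,0,0]},{"offset":[0,0,0],"rotation":[0,0,0]},{"offset":[0,0,0],"rotation":[0,0,0]}]' | egrep 'time|pos|contact|width'
python3 - <<'E'
from h import *
o=get_obs(); T=R.from_quat(o["tool_rot"]).as_matrix(); print(T.round(3).tolist(), o["joint_pos"])
c=read_camera("scene"); a=read_camera("top"); 
im=np.hstack([cv2.resize(c["pixels"][150:330,180:330,::-1],(390,468),interpolation=2),cv2.resize(a["pixels"][120:270,290:410,::-1],(374,468),interpolation=2)])
cv2.imwrite("pics/lift.png",im)
for n,k in(("scene",c),("top",a)):
    w=pts(k).reshape(-1,3); f=w2f(w)*1000; 
    b=(w[:,2]>.225)&(w[:,2]<.310)&(f[:,0]>20)&(f[:,0]<90)&(f[:,1]>-40)&(f[:,1]<60); print(n, np.c_[f,w[:,2]*1000][b].round().astype(int)[::25].tolist())
E
```

```text
time_s: 15.58
tool_pos: [0.5136, -0.2281, 0.281]
contact_force: [0.2, 0.2, -4.1]
grip_width: 0.0133
[[-0.217, 0.976, -0.0], [0.976, 0.217, 0.0], [0.0, -0.0, -1.0]] [-4.17911076e-01  2.04395446e-01  1.62824901e-01  1.52950982e+00
 -1.32962180e-05  9.33850862e-01]
scene [[30, 48, 285], [31, 35, 287], [62, 10, 302], [72, 9, 297], [61, 12, 277], [39, 11, 257], [52, 10, 259], [63, 10, 258], [74, 9, 260], [46, 11, 230], [79, 9, 244]]
top [[83, 12, 307], [72, 14, 292], [59, 13, 308], [67, 15, 244], [63, 16, 230], [38, 15, 310], [40, 38, 286], [36, 47, 290], [30, 25, 282], [29, 46, 288], [23, 40, 288]]
```

View pics/lift.png

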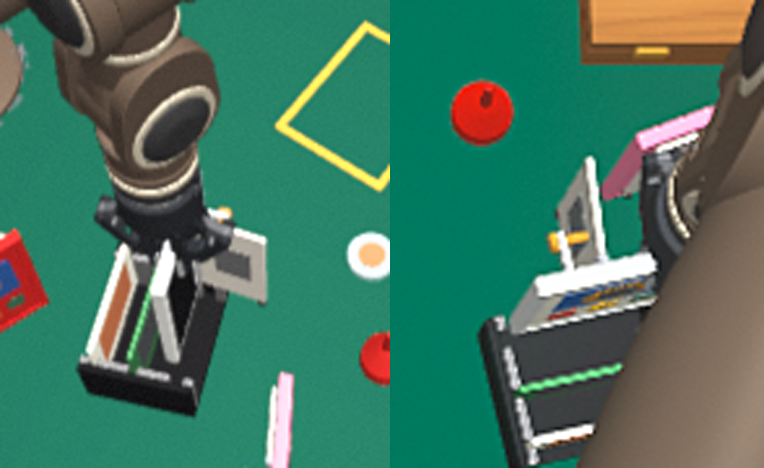

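The frame is out of the rack: its lower edge is clear of the cheeks, the leg still stands out against the screw, and the plates are in place. Next I work out the placing pose.

```bash
python3 - <<'E'
from h import *
go([.5527,.1956,.281],-.192)
E
```

```text
t 15.68 pos [ 0.5134 -0.228   0.2806] F [-0.6   0.13 -4.02] w 0.0134
 offset mm [ 4.049e+02  1.304e+02 -3.000e-01]
 rotvec [-0.0011 -0.0005  0.411 ]  offset in new axes [ 4.233e+02 -4.220e+01 -4.000e-01]
```

```bash
python3 -m creep '[{"offset":[0,0,-20],"rotation":[0,0,0]},{"offset":[0,0,0],"rotation":[0,0,0.137]},{"offset":[0,0,0],"rotation":[0,0,0.137]},{"offset":[0,0,0],"rotation":[0,0,0.137]},{"offset":[20,-2,0],"rotation":[0,0,0]},{"offset":[32,-3.2,0],"rotation":[0,0,0]},{"offset":[32,-3.2,0],"rotation":[0,0,0]},{"offset":[32,-3.2,0],"rotation":[0,0,0]},{"offset":[32,-3.2,0],"rotation":[0,0,0]},{"offset":[32,-3.2,0],"rotation":[0,0,0]},{"offset":[32,-3.2,0],"rotation":[0,0,0]},{"offset":[32,-3.2,0],"rotation":[0,0,0]},{"offset":[32,-3.2,0],"rotation":[0,0,0]},{"offset":[32,-3.2,0],"rotation":[0,0,0]},{"offset":[32,-3.2,0],"rotation":[0,0,0]},{"offset":[32,-3.2,0],"rotation":[0,0,0]},{"offset":[32,-3.2,0],"rotation":[0,0,0]},{"offset":[20,-2,0],"rotation":[0,0,0]},{"offset":[0,0,0],"rotation":[0,0,0]},{"offset":[0,0,0],"rotation":[0,0,0]}]' | egrep 'time|pos|rot|contact|width'
python3 - <<'E'
from h import *
go([.5527,.1956,.1375],-.192,.244)
c=read_camera("scene"); save("s2.png",c,(220,100,440,265),3.4)
E
```

```text
time_s: 18.18
tool_pos: [0.5526, 0.1959, 0.3012]
tool_rot: [0.772, 0.636, -0.0, 0.0]
contact_force: [-0.3, 0.5, -2.8]
grip_width: 0.0134
t 18.18 pos [0.5526 0.1959 0.3012] F [-0.3   0.53 -2.81] w 0.0134
 offset mm [-1.000e-01  1.000e-01  1.637e+02]
 rotvec [0.2438 0.0007 0.0003]  offset in new axes [ -0.2  39.7 158.9]
```

View pics/s2.png

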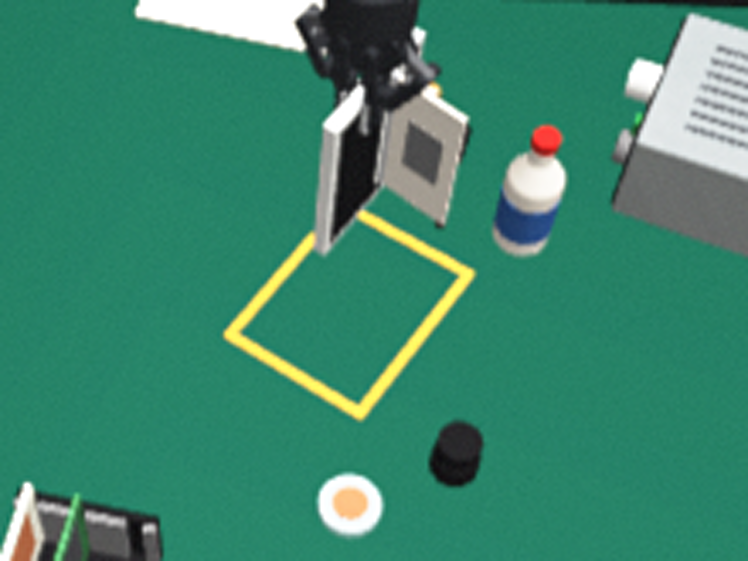

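The frame hangs above the tape, parallel to it, with the leg away from the robot and the bottle clear to the right at (530,200). Now I tilt it and descend.

```bash
python3 -m creep '[{"offset":[0,0,0],"rotation":[0.122,0,0]},{"offset":[0,0,0],"rotation":[0.122,0,0]},{"offset":[0,3.6,14.5],"rotation":[0,0,0]},{"offset":[0,3.6,14.5],"rotation":[0,0,0]},{"offset":[0,3.6,14.5],"rotation":[0,0,0]},{"offset":[0,3.6,14.5],"rotation":[0,0,0]},{"offset":[0,3.6,14.5],"rotation":[0,0,0]},{"offset":[0,3.6,14.5],"rotation":[0,0,0]},{"offset":[0,3.6,14.5],"rotation":[0,0,0]},{"offset":[0,3.6,14.5],"rotation":[0,0,0]},{"offset":[0,3.6,14.5],"rotation":[0,0,0]},{"offset":[0,2.4,9.7],"rotation":[0,0,0]},{"offset":[0,0,0],"rotation":[0,0,0]},{"offset":[0,0,0],"rotation":[0,0,0]}]' | egrep 'time|pos|rot|contact|width'
python3 - <<'E'
from h import *
go([.5527,.1956,.1375],-.192,.244)
c=read_camera("scene"); W=pts(c); save("s3.png",c,(260,110,420,230),4.9); np.save("s3.npy",W)
E
```

```text
time_s: 19.98
tool_pos: [0.553, 0.1963, 0.1573]
tool_rot: [0.766, 0.631, -0.077, -0.094]
contact_force: [0.3, 0.3, -4.0]
grip_width: 0.0139
t 19.98 pos [0.553  0.1963 0.1573] F [ 0.28  0.29 -3.98] w 0.0139
 offset mm [-0.8  4.7 19.3]
 rotvec [ 0.0006 -0.0003  0.0001]  offset in new axes [-0.8  4.7 19.3]
```

View pics/s3.png

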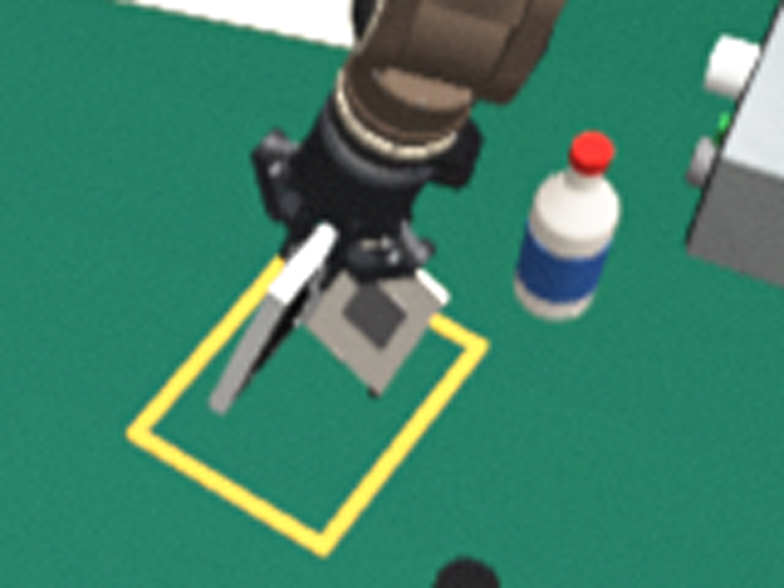

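The frame is tilted inside the tape area: lower -y corner at (220,408), foot at (375,392), still about 20 mm up. I check those positions in tape axes.

```bash
python3 - <<'E'
from h import *
W=np.load("s3.npy"); c,s=np.cos(-.192),np.sin(-.192)
for n,(u,v) in dict(corner=(220,402),corner_b=(225,395),legcorner=(378,383),edge_top=(300,280)).items():
    p=W[int(round(110+v/4.9)),int(round(260+u/4.9))]; d=p[:2]-[.5618,.2162]; print(n,np.round([1000*(c*d[0]+s*d[1]),1000*(-s*d[0]+c*d[1]),p[2]*1000],0))
E
```

```text
corner [-33. -68.  32.]
corner_b [-29. -68.  41.]
legcorner [50.  6. 39.]
edge_top [  9. -49. 186.]
```

```bash
python3 -m creep '[{"offset":[0,1,4],"rotation":[0,0,0]},{"offset":[0,1,4],"rotation":[0,0,0]},{"offset":[0,0.8,3],"rotation":[0,0,0]},{"offset":[0,0.5,2],"rotation":[0,0,0]},{"offset":[0,0.5,2],"rotation":[0,0,0]},{"offset":[0,0,0],"rotation":[0,0,0]}]' | egrep 'time|pos|contact'
```

```text
time_s: 20.78
tool_pos: [0.5528, 0.1962, 0.1412]
contact_force: [-0.3, -0.1, -3.7]
```

```bash
python3 -m creep '[{"offset":[0,0.25,1],"rotation":[0,0,0]},{"offset":[0,0.25,1],"rotation":[0,0,0]},{"offset":[0,0,0],"rotation":[0,0,0]}]' | egrep 'time|pos|contact'
```

```text
time_s: 21.15
tool_pos: [0.5528, 0.1962, 0.1392]
contact_force: [-0.3, 0.0, -2.9]
```

```bash
python3 -m creep '[{"offset":[0,0.12,0.5],"rotation":[0,0,0]},{"offset":[0,0.12,0.5],"rotation":[0,0,0]},{"offset":[0,0,0],"rotation":[0,0,0]}]' | egrep 'time|pos|contact|torque'; python3 -c "
from h import *;print(get_obs()['wrist_torque'])"
```

```text
time_s: 21.52
tool_pos: [0.5528, 0.1962, 0.1382]
contact_force: [0.2, -0.0, -5.1]
[-0.16042211 -0.38585864  0.03384184]
```

```bash
python3 -m creep '[{"offset":[0,0.12,0.5],"rotation":[0,0,0]},{"offset":[0,0.12,0.5],"rotation":[0,0,0]},{"offset":[0,0,0],"rotation":[0,0,0]}]' | egrep 'pos|contact'
```

```text
tool_pos: [0.5529, 0.1962, 0.1376]
contact_force: [0.1, -2.3, 0.3]
```

Contact is made: the bench now carries the weight. I ease the grip, then open gradually.

```bash
python3 -m creep '[{"offset":[0,0.1,0.4],"rotation":[0,0,0]},{"offset":[0,0,0],"rotation":[0,0,0]},{"offset":[0,0,0],"rotation":[0,0,0]}]' - 20 | egrep 'pos|contact|width|grip'; python3 -m creep '[{"offset":[0,0,0],"rotation":[0,0,0]},{"offset":[0,0,0],"rotation":[0,0,0]},{"offset":[0,0,0],"rotation":[0,0,0]}]' 19 | egrep 'pos|contact|width|grip'
```

```text
tool_pos: [0.553, 0.1961, 0.1376]
contact_force: [-1.2, -1.8, 5.3]
grip_width: 0.0134
gripper_force: 51.2
tool_pos: [0.5528, 0.1964, 0.1366]
contact_force: [-0.0, -0.8, 0.4]
grip_width: 0.019
gripper_force: 0.0
```

```bash
python3 -m creep '[{"offset":[0,0,0],"rotation":[0,0,0]},{"offset":[0,0,0],"rotation":[0,0,0]},{"offset":[0,0,0],"rotation":[0,0,0]},{"offset":[0,0,-5],"rotation":[0,0,0]},{"offset":[0,0,-10],"rotation":[0,0,0]},{"offset":[0,0,-15],"rotation":[0,0,0]},{"offset":[0,0,-20],"rotation":[0,0,0]},{"offset":[0,0,-25],"rotation":[0,0,0]},{"offset":[0,0,-30],"rotation":[0,0,0]},{"offset":[0,0,-30],"rotation":[0,0,0]},{"offset":[0,0,0],"rotation":[0,0,0]},{"offset":[0,0,0],"rotation":[0,0,0]}]' 40 | egrep 'time|pos|contact|width'
python3 -m creep '[{"offset":[-40,0,0],"rotation":[0,0,0]},{"offset":[-50,0,0],"rotation":[0,0,0]},{"offset":[-50,0,0],"rotation":[0,0,0]},{"offset":[-50,0,0],"rotation":[0,0,0]},{"offset":[0,0,0],"rotation":[0,0,0]},{"offset":[0,0,0],"rotation":[0,0,0]}]'|egrep 'time|pos|contact'
python3 - <<'E'
from h import *
a=read_camera("scene"); b=read_camera("top"); np.save("e1.npy",pts(a)); np.save("e2.npy",pts(b))
cv2.imwrite("pics/end.png",np.hstack([cv2.resize(a["pixels"][110:250,260:390,::-1],(390,420),interpolation=2),cv2.resize(b["pixels"][150:270,130:240,::-1],(385,420),interpolation=2)]))
E
```

```text
time_s: 24.15
tool_pos: [0.585, 0.19, 0.2675]
contact_force: [0.4, -1.0, -1.1]
grip_width: 0.0399
time_s: 24.9
tool_pos: [0.5482, 0.0037, 0.2673]
contact_force: [0.3, 0.0, -0.1]
```

View pics/end.png

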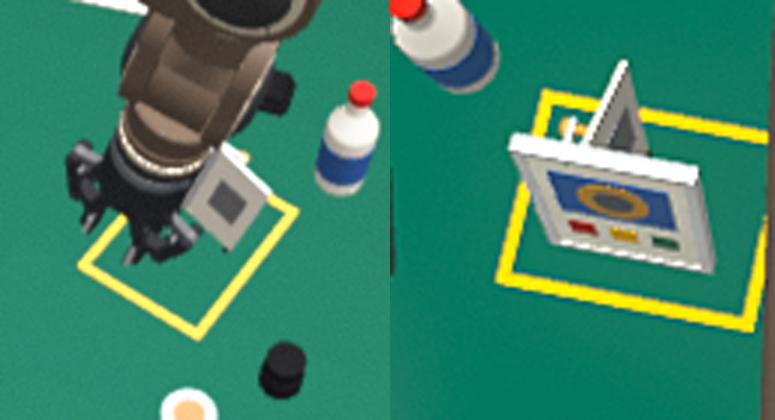

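The end picture shows the frame leaning back on its leg. Its lower edge runs from (552,243) to (712,270), about 30 mm inside the tape at both ends, with the picture facing the robot. The leg's lower corner, at (225,250) in the scene view, is inside the tape too. The gripper is clear, so I hand the job in.

```bash
python3 -c "
from bench import *
print(close_job())"
```

```text
the job is handed in; nothing more can be done
None
```

The job is handed in (no verdict shown): the leg was pressed on its stop at roughly 6–8 N for over half a second, and the frame now leans on its leg inside the tape, picture towards the robot; however, one push on the leg briefly read about 10.3 N on the noisy force sensor, so the 10 N limit may have been passed.

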